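# Follow the boss of a primed crank arm on a coasting bench turntable

## Robot

A 6-joint arm with a two-finger parallel gripper is mounted at the origin on the work surface. World frame = base frame: x ahead of the robot, y to its left, z up, the work surface at z = 0. Lengths are in m, angles in rad, forces in N, time in s.
With the tool pointing down it reaches from about 0.25 to 0.725 m from the base axis. Payload 9.7 kg.
Tool frame: the origin (TCP) lies between the finger pads, 19 mm behind the fingertips; this is the grasp point; z points along the fingers, y is the line along which they close (so a half turn about z gives the same grasp; the last joint's range is limited). The gripper opens to 85 mm and grips with 20 to 120 N. Pads are 22 mm wide; open, the fingers measure 114 mm over their backs; the gripper's body (76 mm by 85 mm) begins 54 mm behind the grasp point. The pads swing forward as they close: fully open they stand 13 mm farther back than shut.
Start: joints at [-1.165, 0.087, 0.176, 1.66, 0, 1.571], TCP at [0.217, -0.505, 0.25] pointing down, gripper open.
Joint ranges: [-3.13, 3.13], [-0.85, 1.81], [-1.15, 1.24], [-2.2, 2.28], [-1.44, 1.52], [-3.14, 3.14]. Speed limits (rad/s): [2.22, 2.22, 2.57, 3.14, 3.14, 3.14].

## Interface

Orientations are given as a 3x3 rotation matrix whose columns are the frame's x, y, z axes.
In Python, from bench import arm gives the robot as it stands.
- The arm moves only by the tool move_arm, never from a script. Its arguments are lists of equal length, an entry for each row: "slide": the shift along the tool's x, y, z normalised to -1 to 1, where 1 is 250 mm, a list of three; "spin": the turn about the tool's z normalised to -1 to 1, where 1 is 45 degrees. In form: {"slide": [[x, y, z], ...], "spin": [spin, ...]}. A call has 1 to 20 rows; each row is the pose to reach, as a shift and turn from the pose commanded when the call began, along the tool's axes at that moment; what a row does not reach only later rows make up. A row lasts 1/10 s, in which the tool goes at most 50 mm and 8.59 degrees, less where a joint would pass 70% of its speed; a pose out of reach is approached as far as the arm can. A call with a number of a shift or a turn outside -1 to 1 is refused whole. A call with a gripper value outside its range is refused whole. "jaw" is the opening, from 0 (shut) to 1 (fully open), set as the call begins (left out, the last holds). The fingers move at their own pace and stop on an object; "grip_force" is the grip in N (left out, the last holds). Time passes only in rows, so rows that repeat a pose let the fingers close. It gives the time, the measured TCP pose, the force, the opening and the grip force at its end, in the units of the state.
- arm.state(): the state, without advancing time (a new reading comes with each control period).
- arm.read_camera(name): name is "scene" or "top"; returns the picture (400x640x3 uint8, red, green, blue); there is no depth.
- arm.get_calibration(name): a dict with "intrinsics" (3x3 intrinsics, pixels), "T" (4x4, takes a point from camera to world coordinates). Camera axes: x right, y up, looking along -z (the intrinsics and any distortion apply to the point x, -y, -z); pixel columns grow to the right and rows downward; lengths in m; the calibration is good to about 2 mm. A picture is of the moment at which its call begins. get_calibration takes no time and is no camera call.
- arm.close_job(): hands the job in; it is judged then, once.
Trained networks look in the newest picture that a camera, given by its name, has taken for a name from the list of things; names that differ only in an ending like _2 or _b are one class to them, and where a whole thing is asked for, a point or a joint stands for the part that bears it (a point fixed in the world has none). Each returns a list of dicts, best first, with "conf" (0 to 1); they miss things now and then, are a little off and sometimes report something else, mostly with a low value. They report only what shows in the picture. A call takes as long as a camera call.
- arm.boxes_of(target, camera): "location" ([column, row] in pixels, amid what is visible of it).
- arm.landmark_of(target, camera): "location" ([column, row] in pixels: a listed point, or the origin of a listed thing).
The state is a dict: "clock": time; "joints": joint angles; "joint_vel": joint speeds; "effort": joint torques, N m; "tool_pos": TCP position; "tool_rot": TCP orientation; "wrist_force": force on the tool from outside, world axes, zero at the start; "ft_torque": the same for the moment, N m; "finger_gap": finger opening in m; "gripper_force": force on a finger pad.
Only numpy, scipy, OpenCV 4.12 (cv2) and the standard library are available. Lean on these libraries where they do the work, as an engineer would, in place of code of your own. Each camera call takes 0.05 s, during which the arm holds its last target. There are 200 camera calls.

## Task

Check the primer on the small end boss of the crank arm: push the turntable gently round by its upright handle, either way, until it turns at about one turn in five seconds, and let go. While it coasts by itself, bring the gripper over the small boss and travel round with it for at least 5 seconds without a break, tool centre within 25 mm of the boss's axis and fingertips 5 to 55 mm above its top, catching it before the turntable has slowed to a crawl. Then lift clear and wait until the turntable has run down to a standstill; do not touch the freshly primed crank arm, spin the turntable hard, or disturb the other things on the bench.

Things in the scene. Friction and masses are not known exactly. Their poses are not given: they have to be found in the camera images.
- stand: Blue cast stand, fixed on the bench (foot 220 mm across, 14 mm high), carrying the turntable: a steel disc 260 mm across, 12 mm thick, its upper face 64 mm above the bench. Origin: on the turning axis at bench height, z up. Let go at 1.2 rad/s the disc turns at about 0.4 rad/s after 8 s and stops after some 14 s.
- platter (a joint): Angle (rad) of the turntable about its vertical axis, growing anticlockwise seen from above, no stops, may pass a full turn. From the axis the small boss lies at (stand's yaw + this angle), the handle half a turn further. Coasts on a bearing: nominal inertia in all 0.037 kg m2 (it may differ by 25 percent), viscous drag 0.0026 N m s/rad, dry friction 0.0018 N m.
- handle_top (a point): Centre of the top of the turntable's handle: a plain upright steel post, 24 mm in diameter, rising 60 mm above the disc (top 124 mm above the bench), 112 mm from the axis, on the far side of the axis from the small boss. Push it sideways with the finger(s).
- crank: Grey primed crank arm bolted flat on the disc: round hub 52 mm across on the turning axis, bar 28 mm wide (top 18 mm above the disc), small round boss 36 mm across centred 100 mm from the axis. Hub and boss 30 mm high, tops 94 mm above the bench. Origin: on the axis, on the disc's upper face; x points to the small boss, z up. Not to be touched.
- boss_top (a point): Centre of the top face of the crank arm's small end boss (36 mm across, 94 mm above the bench, 100 mm from the turning axis): the point to follow.
- wrench: Bystander: steel spanner 200 mm long, lying loose on the bench to the robot's right. Origin under its middle, x along it.
- tin: Bystander: round tin 70 mm across, 90 mm high, loose, to the robot's right. Origin at the centre of its underside.
- partsbin: Bystander: yellow open parts bin 120 x 160 x 70 mm, loose, to the robot's left. Origin at the centre of its underside.
- tape: Bystander: round black tape measure 64 mm across, 30 mm high, loose, to the robot's left. Origin at the centre of its underside.

How it is judged:
By the outcome, as a careful person would: the job done as asked, in the order asked, and still so for the second after the job is handed in, with the robot touching nothing.
It also fails if it takes over 72 s, if anything falls off the work surface, if the arm or the gripper's body presses on something with over 40 N, if the wrist force passes 120 N, or if a joint passes its speed limit or range.

## Working session

There is one attempt and no reset: what is moved stays moved. The work goes in short steps, Python scripts to look and compute and a tool call to move; the robot and the scene stay as the last step left them, time stands still between calls to the robot, and variables do not carry over. Pictures are saved under pics/ and viewed, at most 10 in all, crops included, and the job is handed in when it is done.

Besides the shell and the picture viewer there is one more tool, called after "Emit:" as name([rows], argument=value, ...), one row to a line, values as JSON. move_arm: Moves the arm, as the interface text tells. Its arguments: {"type":"object","properties":{"slide":{"type":"array","items":{"type":"array","items":{"type":"number"}}},"spin":{"type":"array","items":{"type":"number"}},"jaw":{"type":"number"},"grip_force":{"type":"number"}},"required":["slide","spin"]}

```bash
mkdir -p pics; ls; cat > h.py <<'E'
from bench import arm
import numpy as np, cv2
def ray(cam,px):
    c=arm.get_calibration(cam);K=np.array(c["intrinsics"]);T=np.array(c["T"])
    d=np.linalg.inv(K)@[px[0],px[1],1]; d=T[:3,:3]@[d[0],-d[1],-d[2]]
    return T[:3,3],d
def at_z(cam,px,z):
    o,d=ray(cam,px); return (o+d*(z-o[2])/d[2])
def snap(cam,name):
    im=arm.read_camera(cam); cv2.imwrite(f"pics/{name}.png",im[:,:,::-1]); return im
E
python3 - <<'E'
from h import *
s=arm.state(); print(s["clock"],s["tool_pos"],s["tool_rot"],s["wrist_force"])
print(arm.get_calibration("top"),arm.get_calibration("scene"))
for c in("top","scene"):
    snap(c,c+"0")
    for t,z in(("handle_top",.124),("boss_top",.094),("stand",0),("crank",.064),("wrench",0),("tin",0),("partsbin",0),("tape",0)):
        r=arm.landmark_of(t,c)
        print(c,t,[(np.round(q["location"]),round(q["conf"],2),np.round(at_z(c,q["location"],z)[:2],4)) for q in r[:2]])
E
```

```text
pics
0.0 [ 0.21702863 -0.50515879  0.24926601] [[ 9.18794059e-01  3.94736873e-01 -5.27107732e-04]
 [ 3.94737225e-01 -9.18793245e-01  1.22292311e-03]
 [-1.57017703e-06 -1.33168353e-03 -9.99999113e-01]] [0.00789564 0.19048419 0.17601823]
{'intrinsics': array([[404.17189617,   0.        , 317.37106774],
       [  0.        , 404.17189617, 199.90129772],
       [  0.        ,   0.        ,   1.        ]]), 'T': array([[ 2.13775241e-02,  9.97922658e-01, -6.07731067e-02,
         4.72454227e-01],
       [-9.99768538e-01,  2.14852577e-02,  1.11972960e-03,
         2.04482416e-02],
       [ 2.42312940e-03,  6.07351030e-02,  9.98150978e-01,
         1.25617794e+00],
       [ 0.00000000e+00,  0.00000000e+00,  0.00000000e+00,
         1.00000000e+00]])} {'intrinsics': array([[393.61933086,   0.        , 313.5884778 ],
       [  0.        , 393.61933086, 201.86060975],
       [  0.        ,   0.        ,   1.        ]]), 'T': array([[ 3.33220721e-01, -7.80746520e-01,  5.28581897e-01,
         1.11369159e+00],
       [ 9.42848847e-01,  2.75959649e-01, -1.86768101e-01,
        -1.78188297e-01],
  
[... 674 characters left out ...]
ray([0.6358, 0.4504]))]
top tape [(array([178., 236.]), 0.85, array([0.4284, 0.4475]))]
scene handle_top [(array([330., 194.]), 0.76, array([0.5445, 0.0715]))]
scene boss_top [(array([268., 232.]), 0.58, array([ 0.5878, -0.1189]))]
scene stand [(array([302., 236.]), 0.69, array([ 0.5755, -0.024 ])), (array([300., 223.]), 0.38, array([ 0.533 , -0.0144]))]
scene crank [(array([302., 226.]), 0.56, array([ 0.5812, -0.0245]))]
scene wrench []
scene tin [(array([161., 301.]), 0.64, array([ 0.6393, -0.4343]))]
scene partsbin [(array([302., 233.]), 0.68, array([ 0.5681, -0.0209]))]
scene tape [(array([455., 207.]), 0.57, array([0.6354, 0.4466])), (array([420., 156.]), 0.56, array([0.4188, 0.4432]))]
```

View pics/top0.png

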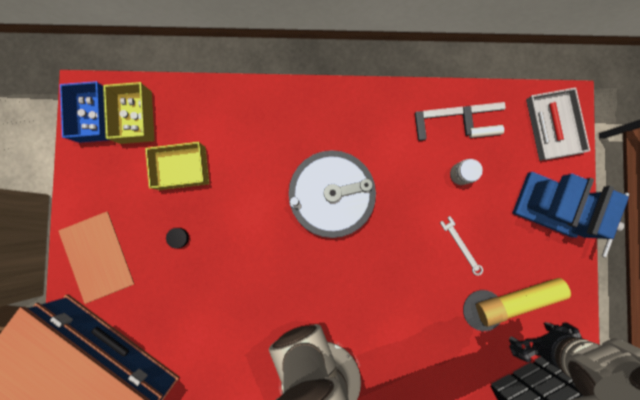

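View pics/scene0.png

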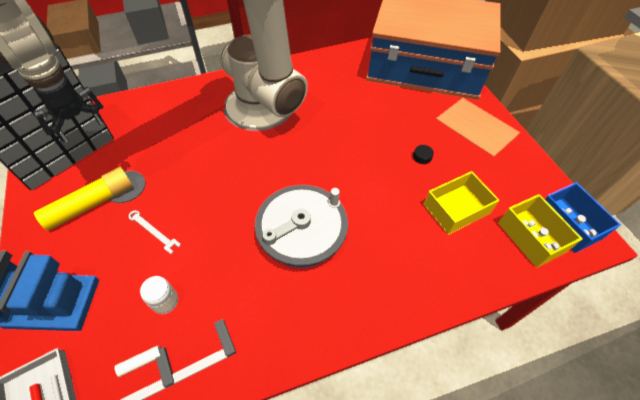

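```bash
python3 - <<'E'
from h import *
def fit(cam,roi):
    im=cv2.imread(f"pics/{cam}0.png").astype(int); b,g,r=im[...,0],im[...,1],im[...,2]
    m=((r-g)<60).astype(np.uint8)
    x0,y0,x1,y1=roi; mm=np.zeros_like(m); mm[y0:y1,x0:x1]=m[y0:y1,x0:x1]
    mm=cv2.morphologyEx(mm,cv2.MORPH_OPEN,np.ones((7,7),np.uint8))
    c=max(cv2.findContours(mm,cv2.RETR_EXTERNAL,cv2.CHAIN_APPROX_NONE)[0],key=cv2.contourArea)
    P=np.array([at_z(cam,p[0],.060)[:2] for p in c])
    A=np.c_[2*P,np.ones(len(P))];
    for _ in range(5):
        s=np.linalg.lstsq(A,(P**2).sum(1),rcond=None)[0]; R=np.sqrt(s[2]+s[0]**2+s[1]**2)
        e=np.linalg.norm(P-s[:2],axis=1)-R; k=abs(e)<.004; A=A[k];P=P[k]
    print(cam,s[:2],R,len(P))
fit("top",(270,130,400,260)); fit("scene",(245,175,360,285))
for c,hub,h,b in(("top",(332.5,193.5),(295,202),(366,185)),("scene",(300,217),(335,191),(268,234))):
    print(c,at_z(c,hub,.094),at_z(c,h,.124),at_z(c,b,.094))
E
```

```text
top [ 0.5646508  -0.02324026] 0.12842306429160638 245
scene [ 0.56934787 -0.02239098] 0.1288816751902957 210
top [ 0.56264347 -0.0240793   0.094     ] [0.53414014 0.08179202 0.124     ] [ 0.58934356 -0.12034706  0.094     ]
scene [ 0.57015794 -0.02515757  0.094     ] [0.54058546 0.08646493 0.124     ] [ 0.5920846  -0.12116452  0.094     ]
```

Emit:
move_arm([
  [0.753, -0.539, 0],
  [0.753, -0.539, 0],
  [0.753, -0.539, 0],
  [0.753, -0.539, 0],
  [0.753, -0.539, 0],
  [0.753, -0.539, 0],
], spin=[0, 0, 0, 0, 0, 0], jaw=0)

```text
clock: 1.5
tool_pos: [0.3383, -0.3045, 0.2505]
tool_rot: [[0.917, 0.398, 0.001], [0.398, -0.917, -0.0], [0.001, 0.001, -1.0]]
wrist_force: [0.4, -0.4, -1.0]
finger_gap: 0.0
gripper_force: 0.0
```

Emit:
move_arm([
  [0.753, -0.539, 0],
  [0.753, -0.539, 0],
  [0.753, -0.539, 0],
  [0.753, -0.539, 0],
  [0.753, -0.539, 0],
  [0.753, -0.539, 0],
], spin=[0, 0, 0, 0, 0, 0])

```text
clock: 2.1
tool_pos: [0.458, -0.1069, 0.2496]
tool_rot: [[0.917, 0.398, -0.0], [0.398, -0.917, 0.0], [0.0, -0.001, -1.0]]
wrist_force: [-0.5, -0.9, 0.3]
finger_gap: -0.0001
gripper_force: 0.0
```

Emit:
move_arm([
  [0.745, -0.533, 0],
  [0.745, -0.533, 0],
  [0.745, -0.533, 0],
  [0.745, -0.533, 0],
  [0.745, -0.533, 0],
  [0.745, -0.533, 0],
  [0.745, -0.533, 0.15],
  [0.745, -0.533, 0.3],
  [0.745, -0.533, 0.45],
  [0.745, -0.533, 0.55],
  [0.745, -0.533, 0.608],
  [0.745, -0.533, 0.608],
], spin=[0, 0, 0, 0, 0, 0, 0, 0, 0, 0, 0, 0])

```text
clock: 3.3
tool_pos: [0.5743, 0.0855, 0.0964]
tool_rot: [[0.919, 0.394, -0.003], [0.394, -0.919, -0.001], [-0.003, -0.001, -1.0]]
wrist_force: [-0.6, 0.4, -0.4]
finger_gap: 0.0004
gripper_force: 0.0
```

```bash
python3 - <<'E'
from h import *
im=snap("top","t1"); im2=snap("scene","s1")
a=cv2.resize(im[130:260,270:400],(390,390),interpolation=2);b=cv2.resize(im2[165:295,240:370],(390,390),interpolation=2)
cv2.imwrite("pics/c1.png",np.hstack([a,b])[:,:,::-1])
s=arm.state();print(s["clock"],s["tool_pos"],s["tool_rot"],s["joints"],s["wrist_force"])
E
```

```text
3.4 [0.5757064  0.08624002 0.09930406] [[ 9.19058199e-01  3.94119482e-01  1.36423331e-03]
 [ 3.94119736e-01 -9.19059098e-01  8.88489872e-05]
 [ 1.28882816e-03  4.56013883e-04 -9.99999065e-01]] [ 1.48745283e-01  1.56793797e-01 -3.80757856e-02  1.37456441e+00
 -1.14307914e-04  2.88522793e+00] [-0.23783001  0.45015033  0.18440263]
```

View pics/c1.png

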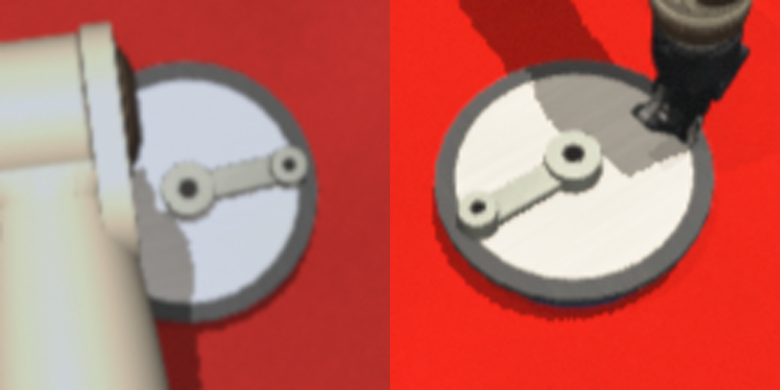

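```bash
cat >> h.py <<'E'
C=np.array([.566,-.023])
def rows(p0,pts,R,z=None):
    d=np.c_[np.array(pts)-p0,np.zeros(len(pts)) if z is None else z]
    return np.round(d@np.array(R)/.25,3)
E
python3 - <<'E'
from h import *
s=arm.state();p=s["tool_pos"][:2];
inc=[1]*7+[1.3]+[1.5+.52*k for k in range(12)]
r0=p-C; a0=np.degrees(np.arctan2(r0[1],r0[0])); print(a0)
ph=np.radians(a0+np.cumsum(inc)); rr=np.linspace(.1095,.112,20)
R=np.array(s["tool_rot"]);R[2,:2]=0;R[:2,2]=0
print(rows(p,C+np.c_[rr*np.cos(ph),rr*np.sin(ph)],R).tolist(), np.degrees(ph)[-1])
sp=np.r_[np.zeros(8),np.cumsum(inc[8:])/sum(inc[8:])*-.9]; print(np.round(sp,2).tolist())
E
```

```text
84.92238333625492
[[-0.007, -0.003, 0.0], [-0.014, -0.007, 0.0], [-0.02, -0.011, 0.0], [-0.027, -0.014, 0.0], [-0.034, -0.018, 0.0], [-0.041, -0.021, 0.0], [-0.048, -0.025, 0.0], [-0.057, -0.029, 0.0], [-0.068, -0.033, 0.0], [-0.082, -0.038, 0.0], [-0.101, -0.044, 0.0], [-0.124, -0.05, 0.0], [-0.152, -0.054, 0.0], [-0.183, -0.058, 0.0], [-0.219, -0.059, 0.0], [-0.259, -0.057, 0.0], [-0.302, -0.05, 0.0], [-0.349, -0.038, 0.0], [-0.398, -0.019, 0.0], [-0.447, 0.008, 0.0]] 145.54238333625491
[0.0, 0.0, 0.0, 0.0, 0.0, 0.0, 0.0, 0.0, -0.03, -0.06, -0.1, -0.16, -0.22, -0.29, -0.37, -0.46, -0.55, -0.66, -0.78, -0.9]
```

Emit:
move_arm([
  [-0.007, -0.003, 0.0],
  [-0.014, -0.007, 0.0],
  [-0.02, -0.011, 0.0],
  [-0.027, -0.014, 0.0],
  [-0.034, -0.018, 0.0],
  [-0.041, -0.021, 0.0],
  [-0.048, -0.025, 0.0],
  [-0.057, -0.029, 0.0],
  [-0.068, -0.033, 0.0],
  [-0.082, -0.038, 0.0],
  [-0.101, -0.044, 0.0],
  [-0.124, -0.05, 0.0],
  [-0.152, -0.054, 0.0],
  [-0.183, -0.058, 0.0],
  [-0.219, -0.059, 0.0],
  [-0.259, -0.057, 0.0],
  [-0.302, -0.05, 0.0],
  [-0.349, -0.038, 0.0],
  [-0.398, -0.019, 0.0],
  [-0.447, 0.008, 0.0],
], spin=[0.0, 0.0, 0.0, 0.0, 0.0, 0.0, 0.0, 0.0, -0.03, -0.06, -0.1, -0.16, -0.22, -0.29, -0.37, -0.46, -0.55, -0.66, -0.78, -0.9])

```text
clock: 5.4
tool_pos: [0.4726, 0.0407, 0.098]
tool_rot: [[0.437, 0.899, 0.0], [0.899, -0.437, 0.0], [0.0, 0.0, -1.0]]
wrist_force: [0.5, 0.6, 0.8]
finger_gap: -0.0
gripper_force: 0.0
```

```bash
cat >> h.py <<'E'
def ang(cam,h0=None):
    """platter boss angle from boss_top / handle_top landmarks (new picture)"""
    t=arm.state()["clock"]; arm.read_camera(cam); out=[]
    for n,z,o,rad in(("boss_top",.094,0,.1),("handle_top",.124,180,.112)):
        for q in arm.landmark_of(n,cam)[:2]:
            d=at_z(cam,q["location"],z)[:2]-C; r=np.hypot(*d)
            out.append((n,round(q["conf"],2),round(r,3),round((np.degrees(np.arctan2(d[1],d[0]))-o)%360,1)))
    return round(t,3),out
E
python3 - <<'E'
from h import *
s=arm.state();print(s["clock"],s["tool_pos"],s["tool_rot"])
for i in range(2): print(ang("scene"))
snap("scene","s2")
print(ang("top"))
print(arm.state()["tool_pos"],arm.state()["clock"])
E
```

```text
5.4 [0.47264801 0.0407329  0.09803251] [[ 4.37291031e-01  8.99320043e-01  1.17975258e-04]
 [ 8.99320039e-01 -4.37291043e-01  1.05121285e-04]
 [ 1.46127202e-04  6.01289187e-05 -9.99999988e-01]]
(5.4, [('boss_top', 0.95, np.float64(0.097), np.float64(337.1)), ('handle_top', 0.94, np.float64(0.108), np.float64(342.9))])
(5.55, [('boss_top', 0.77, np.float64(0.105), np.float64(348.1)), ('handle_top', 0.95, np.float64(0.102), np.float64(352.8))])
(5.75, [('boss_top', 0.8, np.float64(0.102), np.float64(2.1))])
[0.47344859 0.0411784  0.09787841] 5.9
```

```bash
cat >> h.py <<'E'
def th(t,t0,th0,w0,a=.0703,b=.0486):
    """deg; coast model"""
    u=t-t0; k=b/a; return th0+np.degrees((w0+k)*(1-np.exp(-a*u))/a-k*u)
def pol(r,deg):
    q=np.radians(deg); return C+np.c_[r*np.cos(q),r*np.sin(q)]
def Rz():
    R=np.array(arm.state()["tool_rot"]);R[2,:2]=0;R[:2,2]=0; return R
E
python3 - <<'E'
from h import *
from scipy.interpolate import CubicHermiteSpline as H
m=lambda t: th(t,5.4,-22.7,1.25)
t=5.9+.1*np.arange(1,21); print(m(np.array([5.55,5.75,5.9,7.9])))
te=7.5; f=H([6.3,te],[145.5,m(te)],[0,(m(te+.01)-m(te-.01))/.02])
a=np.where(t<6.3,145.5,np.where(t<te,f(np.clip(t,6.3,te)),m(t)))
r=np.interp(t,[6.1,6.8],[.112,.1]); z=-np.minimum(.045,.015*np.arange(1,21))
print(np.round(a))
print(rows(pol(.112,145.5)[0],pol(r,a),Rz(),-z*-1*1.0).tolist())
E
```

```text
[-12.04470166   1.89186681  12.1437843  133.28433415]
[146. 146. 146. 146. 144. 141. 137. 132. 126. 120. 115. 110. 107. 106.
 107. 111. 117. 122. 128. 133.]
[[0.0, 0.0, 0.06], [-0.0, 0.0, 0.12], [-0.001, 0.007, 0.18], [-0.002, 0.014, 0.18], [0.005, 0.022, 0.18], [0.026, 0.033, 0.18], [0.055, 0.047, 0.18], [0.089, 0.066, 0.18], [0.123, 0.09, 0.18], [0.158, 0.111, 0.18], [0.188, 0.133, 0.18], [0.212, 0.154, 0.18], [0.227, 0.169, 0.18], [0.232, 0.174, 0.18], [0.226, 0.168, 0.18], [0.206, 0.148, 0.18], [0.176, 0.123, 0.18], [0.144, 0.102, 0.18], [0.11, 0.083, 0.18], [0.076, 0.069, 0.18]]
```

Emit:
move_arm([
  [0.0, 0.0, -0.06],
  [0, 0.0, -0.12],
  [-0.001, 0.007, -0.18],
  [-0.002, 0.014, -0.18],
  [0.005, 0.022, -0.18],
  [0.026, 0.033, -0.18],
  [0.055, 0.047, -0.18],
  [0.089, 0.066, -0.18],
  [0.123, 0.09, -0.18],
  [0.158, 0.111, -0.18],
  [0.188, 0.133, -0.18],
  [0.212, 0.154, -0.18],
  [0.227, 0.169, -0.18],
  [0.232, 0.174, -0.18],
  [0.226, 0.168, -0.18],
  [0.206, 0.148, -0.18],
  [0.176, 0.123, -0.18],
  [0.144, 0.102, -0.18],
  [0.11, 0.083, -0.18],
  [0.076, 0.069, -0.18],
], spin=[0, 0, 0, 0, 0, 0, 0, 0, 0, 0, 0, 0, 0, 0, 0, 0, 0, 0, 0, 0])

```text
clock: 7.9
tool_pos: [0.4962, 0.0498, 0.1432]
tool_rot: [[0.442, 0.897, 0.0], [0.897, -0.442, 0.0], [0.0, 0.0, -1.0]]
wrist_force: [0.3, 0.0, 0.6]
finger_gap: -0.0002
gripper_force: 0.0
```

```bash
python3 - <<'E'
from h import *
m=lambda t: th(t,5.4,-22.7,1.25)
s=arm.state();print(s["clock"],s["tool_pos"],m(s["clock"]))
t=s["clock"]; im=snap("scene","s3"); p=s["tool_pos"][:2]
for n,z in(("boss_top",.094),("handle_top",.124)):
    for q in arm.landmark_of(n,"scene")[:2]:
        d=at_z("scene",q["location"],z)[:2]-C; print(n,q["conf"],np.hypot(*d),np.degrees(np.arctan2(d[1],d[0])))
t0=arm.state()["clock"]; print(t0)
tt=t0+.1*np.arange(1,21)
print(rows(pol(.1,m(7.9))[0],pol(.1,m(tt)),Rz()).tolist())
E
```

```text
7.9 [0.49624735 0.04976752 0.14318865] 133.2843341539575
boss_top 0.68 0.09932991683990383 136.51336952430182
handle_top 0.8 0.11556582357526296 -42.96073927998852
8.05
[[-0.089, -0.022, 0.0], [-0.125, -0.025, 0.0], [-0.161, -0.025, 0.0], [-0.196, -0.021, 0.0], [-0.23, -0.015, 0.0], [-0.263, -0.005, 0.0], [-0.295, 0.006, 0.0], [-0.325, 0.021, 0.0], [-0.354, 0.037, 0.0], [-0.381, 0.056, 0.0], [-0.406, 0.076, 0.0], [-0.429, 0.098, 0.0], [-0.449, 0.122, 0.0], [-0.468, 0.147, 0.0], [-0.484, 0.172, 0.0], [-0.499, 0.199, 0.0], [-0.511, 0.226, 0.0], [-0.521, 0.254, 0.0], [-0.529, 0.282, 0.0], [-0.534, 0.309, 0.0]]
```

View pics/s3.png

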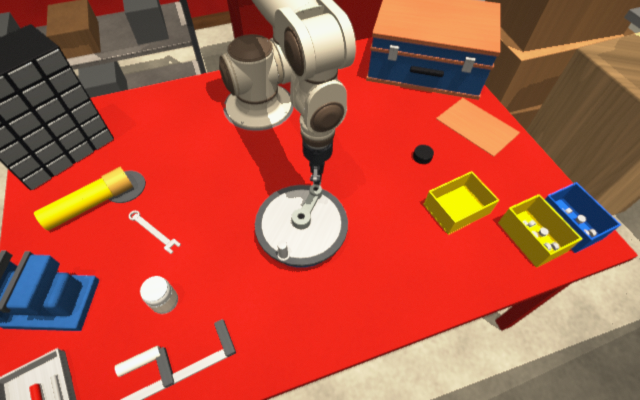

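```bash
python3 - <<'E'
from h import *
m=lambda t: th(t,5.4,-22.3,1.272)
print(m(7.9)); t0=8.05
tt=t0+.1*np.arange(1,21); a=m(tt)+np.interp(tt,[9.5,10.05],[0,2.5]); print(a[-1])
print(rows(pol(.1,133.28)[0],pol(.1,a),Rz()).tolist())
E
```

```text
136.57421867376692
242.19902440515932
[[-0.114, -0.024, 0.0], [-0.151, -0.025, 0.0], [-0.187, -0.022, 0.0], [-0.223, -0.016, 0.0], [-0.257, -0.008, 0.0], [-0.29, 0.004, 0.0], [-0.322, 0.019, 0.0], [-0.351, 0.035, 0.0], [-0.379, 0.055, 0.0], [-0.405, 0.076, 0.0], [-0.429, 0.098, 0.0], [-0.45, 0.123, 0.0], [-0.469, 0.148, 0.0], [-0.486, 0.175, 0.0], [-0.501, 0.204, 0.0], [-0.515, 0.235, 0.0], [-0.525, 0.267, 0.0], [-0.532, 0.3, 0.0], [-0.537, 0.332, 0.0], [-0.539, 0.364, 0.0]]
```

Emit:
move_arm([
  [-0.114, -0.024, 0.0],
  [-0.151, -0.025, 0.0],
  [-0.187, -0.022, 0.0],
  [-0.223, -0.016, 0.0],
  [-0.257, -0.008, 0.0],
  [-0.29, 0.004, 0.0],
  [-0.322, 0.019, 0.0],
  [-0.351, 0.035, 0.0],
  [-0.379, 0.055, 0.0],
  [-0.405, 0.076, 0.0],
  [-0.429, 0.098, 0.0],
  [-0.45, 0.123, 0.0],
  [-0.469, 0.148, 0.0],
  [-0.486, 0.175, 0.0],
  [-0.501, 0.204, 0.0],
  [-0.515, 0.235, 0.0],
  [-0.525, 0.267, 0.0],
  [-0.532, 0.3, 0.0],
  [-0.537, 0.332, 0.0],
  [-0.539, 0.364, 0.0],
], spin=[0, 0, 0, 0, 0, 0, 0, 0, 0, 0, 0, 0, 0, 0, 0, 0, 0, 0, 0, 0])

```text
clock: 10.05
tool_pos: [0.5198, -0.1111, 0.1429]
tool_rot: [[0.442, 0.897, -0.0], [0.897, -0.442, 0.0], [-0.0, -0.0, -1.0]]
wrist_force: [-0.1, 0.6, -0.2]
finger_gap: 0.0001
gripper_force: 0.0
```

```bash
python3 - <<'E'
from h import *
m=lambda t: th(t,5.4,-22.3,1.272)
s=arm.state();print(s["clock"],s["tool_pos"],m(s["clock"]),pol(.1,m(s["clock"])))
im=snap("scene","s4")
for n,z,o in(("handle_top",.124,180),):
    for q in arm.landmark_of(n,"scene")[:2]:
        d=at_z("scene",q["location"],z)[:2]-C; print(n,q["location"],q["conf"],np.hypot(*d),np.degrees(np.arctan2(d[1],d[0]))+o)
t0=arm.state()["clock"]; print(t0)
for dth in(0,):
    tt=t0+.1*np.arange(1,21); a=m(tt)+np.interp(tt,[t0+1.5,t0+2],[0,2])
    print(a[-1],rows(pol(.1,242.2)[0],pol(.1,a),Rz()).tolist())
E
```

```text
10.05 [ 0.51978962 -0.11113967  0.14293494] 239.69902440515932 [[ 0.51554577 -0.1093387 ]]
handle_top [340.9, 218.4] 0.67 0.11095395802928879 236.12375040004667
10.15
316.898811819686 [[0.001, 0.04, 0.0], [0.004, 0.068, 0.0], [0.009, 0.095, 0.0], [0.015, 0.121, 0.0], [0.024, 0.147, 0.0], [0.033, 0.171, 0.0], [0.045, 0.195, 0.0], [0.057, 0.217, 0.0], [0.071, 0.238, 0.0], [0.086, 0.258, 0.0], [0.102, 0.277, 0.0], [0.118, 0.295, 0.0], [0.136, 0.311, 0.0], [0.154, 0.326, 0.0], [0.172, 0.34, 0.0], [0.194, 0.354, 0.0], [0.216, 0.366, 0.0], [0.238, 0.377, 0.0], [0.261, 0.386, 0.0], [0.284, 0.394, 0.0]]
```

```bash
python3 - <<'E'
from h import *
im=cv2.imread("pics/s4.png")
c=cv2.resize(im[160:290,240:380],None,fx=5,fy=5,interpolation=cv2.INTER_CUBIC)[:600]
k=arm.get_calibration("scene");K=k["intrinsics"];T=np.linalg.inv(k["T"])
for a in(236,240):
  for r,z,o in((.1,.094,0),(.112,.124,180)):
    p=T@np.r_[pol(r,a+o)[0],z,1]; u=K@[p[0],-p[1],-p[2]]; u=u[:2]/u[2]
    cv2.circle(c,tuple(int(v) for v in (u-[240,160]+.5)*5),3,(0,0,255) if a==240 else (255,0,0),-1)
cv2.imwrite("pics/c4.png",c)
E
```

```text
(no output)
```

View pics/c4.png

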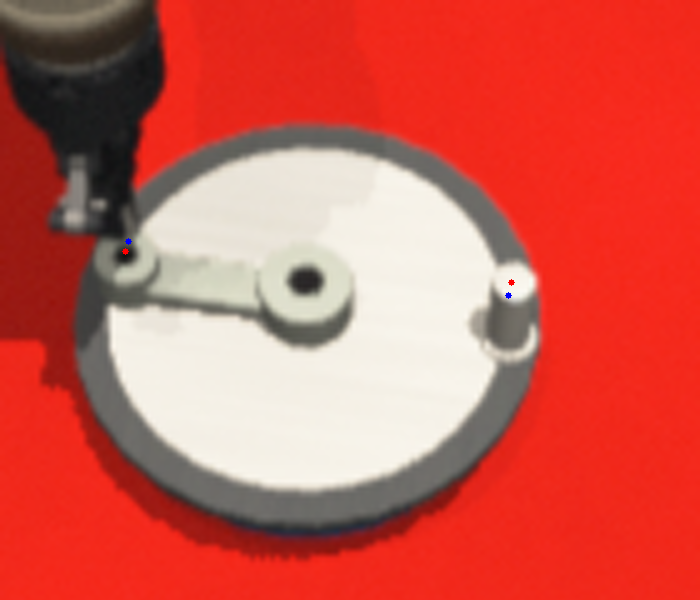

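Emit:
move_arm([
  [0.001, 0.04, 0.0],
  [0.004, 0.068, 0.0],
  [0.009, 0.095, 0.0],
  [0.015, 0.121, 0.0],
  [0.024, 0.147, 0.0],
  [0.033, 0.171, 0.0],
  [0.045, 0.195, 0.0],
  [0.057, 0.217, 0.0],
  [0.071, 0.238, 0.0],
  [0.086, 0.258, 0.0],
  [0.102, 0.277, 0.0],
  [0.118, 0.295, 0.0],
  [0.136, 0.311, 0.0],
  [0.154, 0.326, 0.0],
  [0.172, 0.34, 0.0],
  [0.194, 0.354, 0.0],
  [0.216, 0.366, 0.0],
  [0.238, 0.377, 0.0],
  [0.261, 0.386, 0.0],
  [0.284, 0.394, 0.0],
], spin=[0, 0, 0, 0, 0, 0, 0, 0, 0, 0, 0, 0, 0, 0, 0, 0, 0, 0, 0, 0])

```text
clock: 12.15
tool_pos: [0.6393, -0.0903, 0.143]
tool_rot: [[0.442, 0.897, -0.0], [0.897, -0.442, 0.0], [-0.0, -0.0, -1.0]]
wrist_force: [-0.1, 0.1, 0.4]
finger_gap: -0.0
gripper_force: 0.0
```

```bash
python3 - <<'E'
from h import *
m=lambda t: th(t,5.4,-22.3,1.272)
s=arm.state();t=s["clock"];print(t,s["tool_pos"],m(t),pol(.1,m(t)))
im=snap("scene","s5")[:,:,::-1]
c=cv2.resize(im[160:290,240:380],None,fx=5,fy=5,interpolation=cv2.INTER_CUBIC)[:600]
k=arm.get_calibration("scene");K=k["intrinsics"];T=np.linalg.inv(k["T"])
for a,col in((m(t),(0,0,255)),(m(t)+5,(255,0,0))):
  for r,z,o in((.1,.094,0),(.112,.124,180)):
    p=T@np.r_[pol(r,a+o)[0],z,1]; u=K@[p[0],-p[1],-p[2]]; u=u[:2]/u[2]
    cv2.circle(c,tuple(int(v) for v in (u-[240,160]+.5)*5),3,col,-1)
cv2.imwrite("pics/c5.png",c)
E
```

```text
12.15 [ 0.63929306 -0.09029647  0.14298016] 314.898811819686 [[ 0.63658569 -0.09383545]]
```

View pics/c5.png

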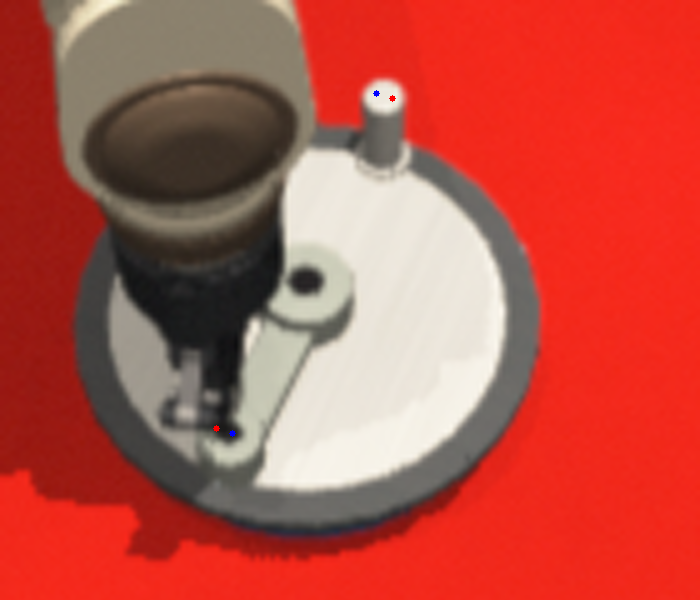

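```bash
python3 - <<'E'
from h import *
from scipy.optimize import least_squares as L
T=np.array([5.4,5.55,5.75,7.9,10.05,12.15]);Y=np.array([-22.7,-12,2,136.6,240.8,318.7])
f=lambda p,t: th(t,5.4,p[0],p[1],.0703*p[2],.0486*p[2])
q=L(lambda p:np.r_[f(p,T)-Y],[-22,1.27,1]).x; print(q,f(q,T)-Y)
m=lambda t:f(q,t); print((m(12.3)-m(12.2))*10)
t0=12.2; tt=t0+.1*np.arange(1,21); a=m(tt)
print(a[-1],rows(pol(.1,316.9)[0],pol(.1,a),Rz()).tolist())
tt=14.2+np.arange(0,20); print([(x,round(m(x+.1)-m(x),2)) for x in tt[::2]])
E
```

```text
[-22.7866438    1.26669129   0.95601921] [-0.0866438   0.01522738  0.15676537 -0.24238106  0.24484895 -0.08781683]
31.184791957375637
373.9010512758956 [[0.043, 0.011, 0.0], [0.065, 0.014, 0.0], [0.086, 0.016, 0.0], [0.106, 0.017, 0.0], [0.127, 0.017, 0.0], [0.147, 0.016, 0.0], [0.167, 0.014, 0.0], [0.186, 0.011, 0.0], [0.205, 0.007, 0.0], [0.223, 0.003, 0.0], [0.241, -0.003, 0.0], [0.258, -0.009, 0.0], [0.275, -0.015, 0.0], [0.291, -0.023, 0.0], [0.306, -0.031, 0.0], [0.321, -0.039, 0.0], [0.335, -0.048, 0.0], [0.349, -0.057, 0.0], [0.362, -0.067, 0.0], [0.374, -0.077, 0.0]]
[(np.float64(14.2), np.float64(2.23)), (np.float64(16.2), np.float64(1.45)), (np.float64(18.2), np.float64(0.77)), (np.float64(20.2), np.float64(0.17)), (np.float64(22.2), np.float64(-0.35)), (np.float64(24.2), np.float64(-0.8)), (np.float64(26.2), np.float64(-1.2)), (np.float64(28.2), np.float64(-1.55)), (np.float64(30.2), np.float64(-1.85)), (np.float64(32.2), np.float64(-2.11))]
```

Emit:
move_arm([
  [0.043, 0.011, 0.0],
  [0.065, 0.014, 0.0],
  [0.086, 0.016, 0.0],
  [0.106, 0.017, 0.0],
  [0.127, 0.017, 0.0],
  [0.147, 0.016, 0.0],
  [0.167, 0.014, 0.0],
  [0.186, 0.011, 0.0],
  [0.205, 0.007, 0.0],
  [0.223, 0.003, 0.0],
  [0.241, -0.003, 0.0],
  [0.258, -0.009, 0.0],
  [0.275, -0.015, 0.0],
  [0.291, -0.023, 0.0],
  [0.306, -0.031, 0.0],
  [0.321, -0.039, 0.0],
  [0.335, -0.048, 0.0],
  [0.349, -0.057, 0.0],
  [0.362, -0.067, 0.0],
  [0.374, -0.077, 0.0],
], spin=[0, 0, 0, 0, 0, 0, 0, 0, 0, 0, 0, 0, 0, 0, 0, 0, 0, 0, 0, 0])

```text
clock: 14.2
tool_pos: [0.6629, 0.002, 0.143]
tool_rot: [[0.442, 0.897, -0.0], [0.897, -0.442, -0.0], [-0.0, -0.0, -1.0]]
wrist_force: [0.5, -0.0, 0.0]
finger_gap: -0.0001
gripper_force: 0.0
```

```bash
python3 - <<'E'
from h import *
q=[-22.787,1.2667,.956]
m=lambda t: th(t,5.4,q[0],q[1],.0703*q[2],.0486*q[2])
s=arm.state();t=s["clock"];print(t,s["tool_pos"],m(t),pol(.1,m(t)))
n=16;tt=t+.1*np.arange(1,n+1); z=np.maximum(0,(np.arange(1,n+1)-10)*.02)
print(rows(pol(.1,373.9)[0],pol(.1,m(tt)),Rz(),z).tolist())
E
```

```text
14.2 [0.66292334 0.00203679 0.14298843] 373.90800535517826 [[0.66306829 0.00103637]]
[[0.012, -0.01, 0.0], [0.023, -0.021, 0.0], [0.033, -0.032, 0.0], [0.043, -0.042, 0.0], [0.052, -0.053, 0.0], [0.061, -0.065, 0.0], [0.069, -0.076, 0.0], [0.077, -0.087, 0.0], [0.084, -0.098, 0.0], [0.091, -0.109, 0.0], [0.097, -0.121, -0.08], [0.102, -0.132, -0.16], [0.107, -0.143, -0.24], [0.112, -0.154, -0.32], [0.116, -0.165, -0.4], [0.12, -0.175, -0.48]]
```

Then lift clear further and wait.

Emit:
move_arm([
  [0.012, -0.01, 0.0],
  [0.023, -0.021, 0.0],
  [0.033, -0.032, 0.0],
  [0.043, -0.042, 0.0],
  [0.052, -0.053, 0.0],
  [0.061, -0.065, 0.0],
  [0.069, -0.076, 0.0],
  [0.077, -0.087, 0.0],
  [0.084, -0.098, 0.0],
  [0.091, -0.109, 0.0],
  [0.097, -0.121, -0.08],
  [0.102, -0.132, -0.16],
  [0.107, -0.143, -0.24],
  [0.112, -0.154, -0.32],
  [0.116, -0.165, -0.4],
  [0.12, -0.175, -0.48],
], spin=[0, 0, 0, 0, 0, 0, 0, 0, 0, 0, 0, 0, 0, 0, 0, 0])

```text
clock: 15.8
tool_pos: [0.6368, 0.0481, 0.2639]
tool_rot: [[0.442, 0.897, 0.0], [0.897, -0.442, -0.0], [0.0, 0.0, -1.0]]
wrist_force: [0.3, -0.6, 0.7]
finger_gap: -0.0001
gripper_force: 0.0
```

Emit:
move_arm([
  [-0.1, 0, 0],
  [-0.2, 0, 0],
  [-0.3, 0, 0],
  [-0.4, 0, 0],
  [-0.5, 0, 0],
  [-0.6, 0, 0],
  [-0.7, 0, 0],
  [-0.8, 0, 0],
  [-0.8, 0, 0],
  [-0.8, 0, 0],
  [-0.8, 0, 0],
  [-0.8, 0, 0],
  [-0.8, 0, 0],
  [-0.8, 0, 0],
  [-0.8, 0, 0],
  [-0.8, 0, 0],
  [-0.8, 0, 0],
  [-0.8, 0, 0],
  [-0.8, 0, 0],
  [-0.8, 0, 0],
], spin=[0, 0, 0, 0, 0, 0, 0, 0, 0, 0, 0, 0, 0, 0, 0, 0, 0, 0, 0, 0])

```text
clock: 17.8
tool_pos: [0.5486, -0.1315, 0.263]
tool_rot: [[0.442, 0.897, -0.0], [0.897, -0.442, -0.0], [-0.0, -0.0, -1.0]]
wrist_force: [0.0, 0.9, 0.0]
finger_gap: -0.0001
gripper_force: 0.0
```

Emit:
move_arm([
  [0, 0, 0],
  [0, 0, 0],
  [0, 0, 0],
  [0, 0, 0],
  [0, 0, 0],
  [0, 0, 0],
  [0, 0, 0],
  [0, 0, 0],
  [0, 0, 0],
  [0, 0, 0],
  [0, 0, 0],
  [0, 0, 0],
  [0, 0, 0],
  [0, 0, 0],
  [0, 0, 0],
  [0, 0, 0],
  [0, 0, 0],
  [0, 0, 0],
  [0, 0, 0],
  [0, 0, 0],
], spin=[0, 0, 0, 0, 0, 0, 0, 0, 0, 0, 0, 0, 0, 0, 0, 0, 0, 0, 0, 0])

```text
clock: 19.8
tool_pos: [0.5486, -0.1314, 0.263]
tool_rot: [[0.442, 0.897, -0.0], [0.897, -0.442, -0.0], [-0.0, -0.0, -1.0]]
wrist_force: [-0.5, 0.2, -0.4]
finger_gap: 0.0003
gripper_force: 0.0
```

Emit:
move_arm([
  [0, 0, 0],
  [0, 0, 0],
  [0, 0, 0],
  [0, 0, 0],
  [0, 0, 0],
  [0, 0, 0],
  [0, 0, 0],
  [0, 0, 0],
  [0, 0, 0],
  [0, 0, 0],
  [0, 0, 0],
  [0, 0, 0],
  [0, 0, 0],
  [0, 0, 0],
  [0, 0, 0],
  [0, 0, 0],
  [0, 0, 0],
  [0, 0, 0],
  [0, 0, 0],
  [0, 0, 0],
], spin=[0, 0, 0, 0, 0, 0, 0, 0, 0, 0, 0, 0, 0, 0, 0, 0, 0, 0, 0, 0])

```text
clock: 21.8
tool_pos: [0.5486, -0.1314, 0.263]
tool_rot: [[0.442, 0.897, 0.0], [0.897, -0.442, 0.0], [0.0, 0.0, -1.0]]
wrist_force: [0.6, 0.0, 0.2]
finger_gap: 0.0002
gripper_force: 0.0
```

Emit:
move_arm([
  [0, 0, 0],
  [0, 0, 0],
  [0, 0, 0],
  [0, 0, 0],
  [0, 0, 0],
  [0, 0, 0],
  [0, 0, 0],
  [0, 0, 0],
  [0, 0, 0],
  [0, 0, 0],
  [0, 0, 0],
  [0, 0, 0],
  [0, 0, 0],
  [0, 0, 0],
  [0, 0, 0],
  [0, 0, 0],
  [0, 0, 0],
  [0, 0, 0],
  [0, 0, 0],
  [0, 0, 0],
], spin=[0, 0, 0, 0, 0, 0, 0, 0, 0, 0, 0, 0, 0, 0, 0, 0, 0, 0, 0, 0])

```text
clock: 23.8
tool_pos: [0.5486, -0.1314, 0.263]
tool_rot: [[0.442, 0.897, -0.0], [0.897, -0.442, 0.0], [0.0, -0.0, -1.0]]
wrist_force: [0.6, -0.3, -0.4]
finger_gap: 0.0002
gripper_force: 0.0
```

```bash
python3 - <<'E'
from h import *
print(arm.state()["clock"],arm.state()["tool_pos"])
a=snap("scene","s6")
for i in range(8): arm.read_camera("scene")
b=snap("scene","s7")
print(np.abs(a.astype(int)-b)[175:285,245:360].max(), np.abs(a.astype(int)-b)[175:285,245:360].mean(), arm.state()["clock"])
E
```

```text
23.8 [ 0.54858559 -0.13141046  0.26297621]
8 0.6310935441370223 24.3
```

View pics/s7.png

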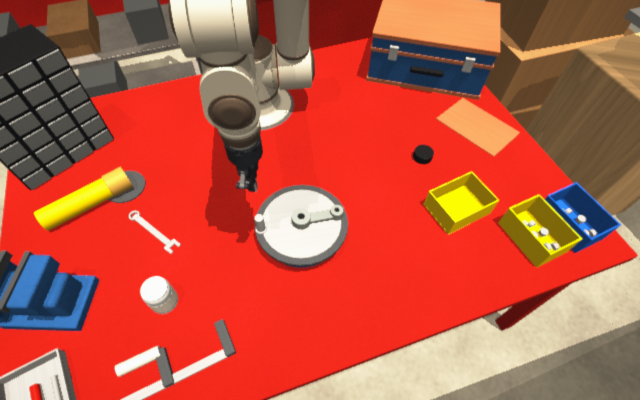

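Emit:
move_arm([
  [0, 0, 0],
  [0, 0, 0],
  [0, 0, 0],
  [0, 0, 0],
  [0, 0, 0],
  [0, 0, 0],
  [0, 0, 0],
  [0, 0, 0],
  [0, 0, 0],
  [0, 0, 0],
  [0, 0, 0],
  [0, 0, 0],
  [0, 0, 0],
  [0, 0, 0],
  [0, 0, 0],
  [0, 0, 0],
  [0, 0, 0],
  [0, 0, 0],
  [0, 0, 0],
  [0, 0, 0],
], spin=[0, 0, 0, 0, 0, 0, 0, 0, 0, 0, 0, 0, 0, 0, 0, 0, 0, 0, 0, 0])

```text
clock: 26.3
tool_pos: [0.5486, -0.1314, 0.263]
tool_rot: [[0.442, 0.897, 0.0], [0.897, -0.442, -0.0], [0.0, 0.0, -1.0]]
wrist_force: [0.3, 0.4, -1.2]
finger_gap: -0.0001
gripper_force: 0.0
```

```bash
python3 - <<'E'
from h import *
a=cv2.imread("pics/s7.png")[:,:,::-1].astype(int); b=arm.read_camera("scene")
print(np.abs(a-b)[175:285,245:360].max())
print(arm.close_job())
E
```

```text
8
the job is handed in; nothing more can be done
None
```

Job handed in at about 26 s: I pushed the turntable to about 1.26 rad/s and followed the boss for about 7 s (fingertips about 30 mm above it, estimated within about 10 mm of its axis), then lifted clear; before hand-in the camera showed the turntable at a standstill and the other things on the bench undisturbed.

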